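# Take the slide caddy off its keyhole studs

### The arm

A 6-joint arm with a two-finger parallel gripper is mounted at the origin on the work surface. World frame = base frame: x ahead of the robot, y to its left, z up, the work surface at z = 0. Lengths are in mm, angles in degrees, forces in N, time in s.
With the tool pointing down it reaches from about 300 to 850 mm from the base axis. Payload 4.2 kg.
Tool frame: the origin (TCP) lies midway between the tips of the shut fingers; the grasp point (between the pads) lies 19 mm behind it (env.tcp_to_grasp is the distance from the TCP to the grasp point, in mm); z points along the fingers, x is the direction in which the jaws open and shut, and the axes are right-handed (so a half turn about z gives the same grasp; the last joint's range is limited). The gripper opens to 91 mm and grips with 3 to 60 N. Pads are 32 mm wide; open, the fingers measure 118 mm over their backs; the gripper's body (76 mm by 178 mm) begins 60 mm behind the grasp point.
Start: joints at [75.63, 18.312, 89.639, -0, 72.044, -1.146], TCP at [131.536, 559.769, 213.976] pointing down, gripper open.
Joint ranges: [-177.97, 177.97], [-48.28, 115.42], [12.27, 149.76], [-77.06, 257.06], [2.81, 150.46], [-146.56, 146.56]. Speed limits (degrees/s): [147.25, 147.25, 180, 180, 180, 180].

### API

Orientations are given as [roll, pitch, yaw] about the fixed x, y, z axes, in that order (R = Rz(yaw) Ry(pitch) Rx(roll)).
In Python, from workcell import env gives the robot as it stands.
- The arm moves only by the tool drive_tool, never from a script. Its argument "motion" is a list of rows, each a list of 2 entries, a list of its own where there are three numbers: the shift along the world's x, y, z in m, then the turn, a rotation vector about the world's x, y, z in rad. In form: [[[dx, dy, dz], [wx, wy, wz]], ...]. A call has exactly 10 rows; each row shifts and turns the commanded pose from where the row before left it; what a row does not reach is not made up. A row lasts 1/12 s, in which the tool goes at most 41.7 mm and 7.16 degrees, less where a joint would pass 70% of its speed; a pose out of reach is approached as far as the arm can. A call is refused whole if a number of a shift passes 0.0417 or a number of a turn 0.125, either way. A call with a gripper value outside its range is refused whole. "claw" is the opening, from 0 (shut) to 1 (fully open), set as the call begins (left out, the last holds). The fingers move at their own pace and stop on an object; "force" is the grip in N (left out, the last holds). Time passes only in rows, so rows that do not move let the fingers close, or fill a call up. It gives the time, the measured TCP pose, the force and the opening at its end, in the units of the state.
- env.state(): the state, without advancing time (a new reading comes with each control period).
- env.grab_frame(name): name is "scene" or "side" or "wrist"; returns the picture (400x640x3 uint8, red, green, blue); there is no depth.
- env.camera_params(name): a dict with "fov_y" (degrees; the focal length in pixels is half the picture's height over the tangent of half this angle, whatever the lens; pixels are square), "cx", "cy" (the principal point, pixels), "pose" (4x4, takes a point from camera to world coordinates). Camera axes: x right, y down, z forward; pixel columns grow to the right and rows downward; lengths in mm; the calibration is good to about 2 mm. A picture is of the moment at which its call begins: read the wrist's pose just before it. camera_params takes no time and is no camera call; for the wrist camera it gives the pose at the moment of the call.
- env.job_done(): hands the job in, once; it reports no verdict.
The state is a dict: "time_s": time; "qpos": joint angles; "qvel": joint speeds; "effort": joint torques, N m; "ee_pos": TCP position; "ee_rot": TCP orientation; "force": force on the tool from outside, world axes, zero at the start; "torque": the same for the moment, N m; "gripper_width": finger opening in mm.
Only numpy, scipy, OpenCV 4.12 (cv2) and the standard library are available. Lean on these libraries where they do the work, as an engineer would, in place of code of your own. Each camera call takes 0.05 s, during which the arm holds its last target.

### The job

The square slide caddy hangs by two keyholes on the studs of the low stand. Slide it up until the stud heads are at the wide ends of its keyholes, draw it off the studs, and set it down, upright, in the middle of the dark rubber mat so that it can be filled. Leave the round pen pot hanging where it is.

Things in the scene. Friction and masses are not known exactly. Their poses are not given: they have to be found in the camera images.
- caddy_mid (a point): Centre of the white caddy: open box 56 (x) x 50 (y) x 80 mm high, grip its 50 mm sides from above; 0.2 kg. x points away from the stand, z up. Its back plate (130 wide, 80 high, 5 thick; back 33 mm behind centre) has keyholes at y +-45: 9 mm slot above, 30 mm hole below. Raise it 26 mm (+-6) from where it hangs (leaning about 2 degrees) to bring the stud heads mid-hole; then draw it off along stand +x.
- pot_mid (a point): Centre, half-way up, of the bystander: a round white pen pot 54 mm across, 80 mm high, with three pens standing out up to 40 mm, on the same kind of keyhole plate (130 mm wide), hanging on the stand's other pair of studs, 170 mm from the caddy. Which hangs left or right varies.
- stand: Upright dark board fixed to the desk, 18 mm thick (x), 360 wide (y), 120 mm high. Origin: middle of its foot, on the desk. x is square to the board, out of the face with the studs (roughly away from the robot). Stud pairs at y = +85 and -85 mm, 90 mm apart, 100 mm above the desk; heads 16 mm across, standing 11 mm out of the face. Parts hang with undersides 35 mm above the desk.
- mat_mid (a point): Centre of the top of the dark rubber mat fixed on the desk, 160 mm (x) by 190 mm (y), 3 mm thick; beyond the stand, on the left or on the right. A white note pad of similar size, 9 mm thick, lies on the other side.

How it is judged:
By the outcome, as a careful person would: the job done as asked, in the order asked, and still so for the second after the job is handed in, with the robot touching nothing.
It also fails if it takes over 42 s, if anything falls off the work surface, if the arm or the gripper's body presses on something with over 40 N, if the wrist force passes 120 N, or if a joint passes its speed limit or range.

## Working session

There is one attempt and no reset: what is moved stays moved. The work goes in short steps, Python scripts to look and compute and a tool call to move; the robot and the scene stay as the last step left them, time stands still between calls to the robot, and variables do not carry over. Pictures are saved under pics/ and viewed, and the job is handed in when it is done.

Besides the shell and the picture viewer there is one more tool, called as a command line: name --argument value ..., lists and objects as JSON in quotes. drive_tool: Moves the arm, as the interface text tells. Its arguments: {"type":"object","properties":{"motion":{"type":"array","items":{"type":"array"}},"claw":{"type":"number"},"force":{"type":"number"}},"required":["motion"]}

```bash
ls; mkdir -p pics; cat > h.py <<'E'
import numpy as np, cv2
from workcell import env
def grab(n,f):
    p=env.camera_params(n); im=np.asarray(env.grab_frame(n)); cv2.imwrite('pics/'+f,cv2.cvtColor(im,cv2.COLOR_RGB2BGR)); return im,p
def ray(p,u,v):
    f=200/np.tan(np.radians(p['fov_y'])/2); T=np.array(p['pose'])
    d=T[:3,:3]@np.array([(u-p['cx'])/f,(v-p['cy'])/f,1]); return T[:3,3],d/np.linalg.norm(d)
def onz(p,u,v,z):
    o,d=ray(p,u,v); return o+d*(z-o[2])/d[2]
def proj(p,X):
    f=200/np.tan(np.radians(p['fov_y'])/2); T=np.array(p['pose'])
    c=T[:3,:3].T@(np.array(X)-T[:3,3]); return np.array([p['cx']+f*c[0]/c[2],p['cy']+f*c[1]/c[2]])
E
python3 - <<'E'
from h import *
np.set_printoptions(precision=3,suppress=True)
print(env.state())
for n in("scene","side","wrist"):
    im,p=grab(n,n+'0.png'); print(n,p)
E
```

```text
pics
{'time_s': 0.0, 'qpos': array([75.628, 18.351, 89.708, -0.001, 72.043, -1.147]), 'qvel': array([-0.006,  0.008,  0.026,  0.044, -0.115,  0.002]), 'effort': array([  0.001, -41.247, -23.197,   0.073,   0.046,  -0.   ]), 'ee_pos': array([131.433, 559.249, 213.117]), 'ee_rot': array([-179.999,    0.102,   76.775]), 'force': array([ 0.388, -0.402,  0.044]), 'torque': array([-0.036,  0.028,  0.033]), 'gripper_width': 91.16877245635725}
scene {'fov_y': 44.11672785232405, 'cx': 328.5828001350267, 'cy': 198.7551718293678, 'pose': array([[   0.381,    0.62 ,   -0.686, 1176.772],
       [   0.924,   -0.248,    0.29 , -236.098],
       [   0.009,   -0.744,   -0.668,  695.662],
       [   0.   ,    0.   ,    0.   ,    1.   ]])}
side {'fov_y': 53.910440920378406, 'cx': 324.99016018683204, 'cy': 199.6563848444956, 'pose': array([[ -0.969,   0.166,  -0.184, 661.404],
       [  0.247,   0.668,  -0.701, 483.316],
       [  0.007,  -0.725,  -0.689, 515.652],
       [  0.   ,   0.   ,   0.   ,   1.   ]])}
wrist {'fov_y': 69.24765214034754, 'cx': 318.85971295653394, 'cy': 197.66534334664465, 'pose': array([[  0.228,   0.943,   0.244,  63.889],
       [  0.974,  -0.22 ,  -0.059, 575.574],
       [ -0.002,   0.251,  -0.968, 384.989],
       [  0.   ,   0.   ,   0.   ,   1.   ]])}
```

View pics/scene0.png

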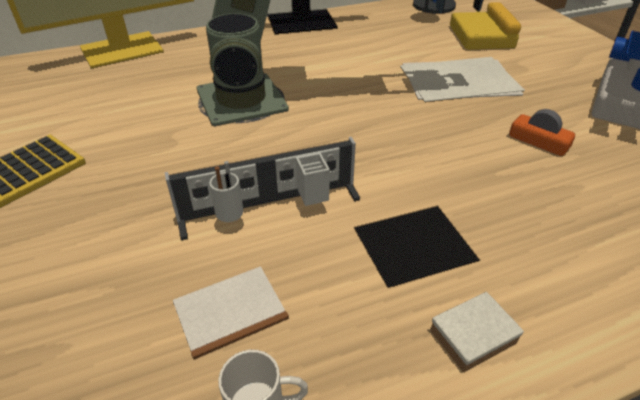

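View pics/side0.png

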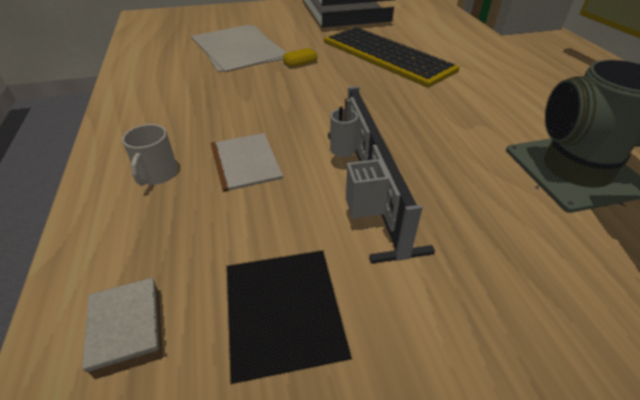

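View pics/wrist0.png

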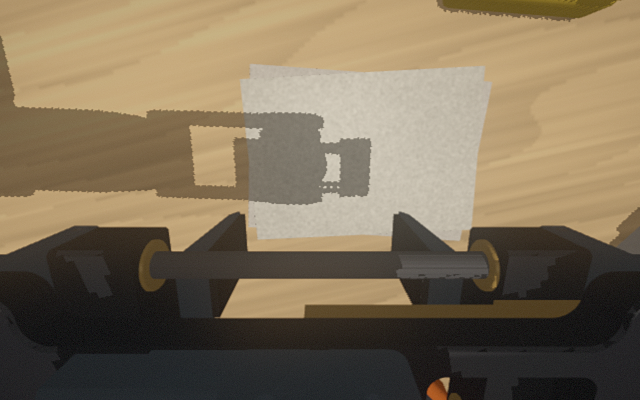

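The scene view shows the pen pot near (227,195), the caddy near (313,178) and the dark mat near (416,244). In the side view the caddy is near (367,188) and the mat near (287,315). Next I'll zoom in on the stand.

```bash
python3 - <<'E'
import cv2
a=cv2.imread('pics/scene0.png')[130:245,160:370]; cv2.imwrite('pics/sc_z.png',cv2.resize(a,None,fx=3.8,fy=3.8,interpolation=cv2.INTER_CUBIC))
a=cv2.imread('pics/side0.png')[80:270,310:450]; cv2.imwrite('pics/si_z.png',cv2.resize(a,None,fx=3.1,fy=3.1,interpolation=cv2.INTER_CUBIC))
from h import *
np.set_printoptions(precision=1,suppress=True)
for n in('scene','side'):
    p=env.camera_params(n); im=cv2.imread(f'pics/{n}0.png'); m=(im.max(2)<45).astype(np.uint8)
    c,_=cv2.findContours(m,0,1)
    for k in c:
        if cv2.contourArea(k)>2500:
            r=cv2.approxPolyDP(k,8,True)[:,0]; print(n,cv2.contourArea(k),r.tolist())
            if len(r)==4:
                w=np.array([onz(p,*q,3) for q in r.astype(float)]); print(w, w.mean(0), np.linalg.norm(w-np.roll(w,1,0),axis=1)); 
E
```

```text
scene 5553.0 [[477, 259], [437, 207], [356, 228], [388, 285]]
[[722.7 256.3   3. ]
 [572.4 262.9   3. ]
 [565.3  81.6   3. ]
 [714.6  74.7   3. ]] [643.7 168.9   3. ] [181.7 150.4 181.4 149.4]
side 12092.5 [[322, 252], [228, 267], [232, 382], [350, 358]]
[[560.4  82.2   3. ]
 [713.8  75.5   3. ]
 [722.2 258.6   3. ]
 [567.8 265.5   3. ]] [641.1 170.4   3. ] [183.4 153.5 183.3 154.6]
side 7212.0 [[560, 83], [546, 110], [552, 142], [528, 149], [545, 177], [639, 188], [624, 164], [639, 145], [639, 99], [599, 86], [617, 125], [595, 131], [593, 117], [584, 126], [588, 108], [576, 124], [577, 89]]
```

View pics/sc_z.png

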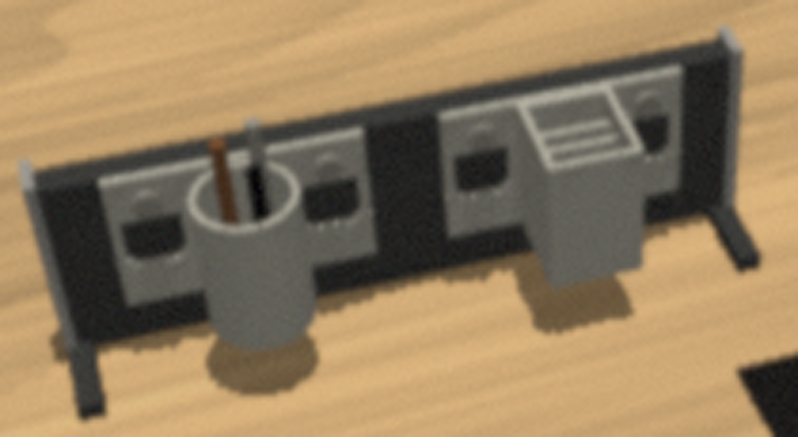

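View pics/si_z.png

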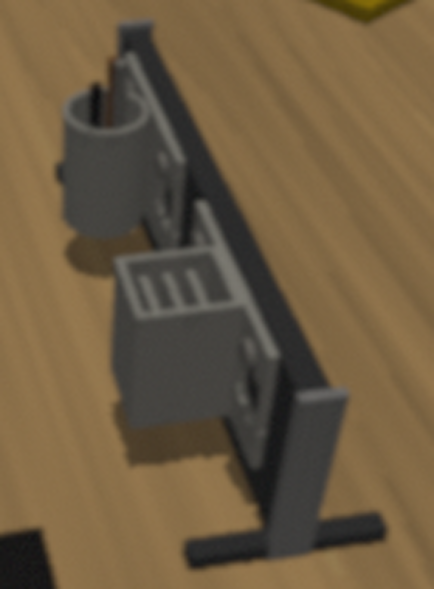

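```bash
cat >> h.py <<'E'
def tri(rs):
    A=np.zeros((3,3));b=np.zeros(3)
    for o,d in rs:
        M=np.eye(3)-np.outer(d,d);A+=M;b+=M@o
    X=np.linalg.solve(A,b); return X,[np.linalg.norm((np.eye(3)-np.outer(d,d))@(X-o)) for o,d in rs]
E
python3 - <<'E'
from h import *
np.set_printoptions(precision=1,suppress=True)
S=env.camera_params('scene');D=env.camera_params('side')
sc=lambda q:(160+(q[0])/3.8,130+q[1]/3.8)
si=lambda q:(310+q[0]/3.1,80+q[1]/3.1)
P={'rim+x-y':((548,167),(115,260)),'rim+x+y':((645,152),(137,318)),'rim-x-y':((516,102),(222,248)),'rim-x+y':((612,85),(245,303)),'bot+x+y':((641,267),(137,425)),
'capTop':((740,45),(346,395)),'plate+y':((683,67),(278,352)),'plate-y':((437,113),(202,203)),'potplate+y':((365,128),(185,160)),'potplate-y':((100,180),(128,58))}
for k,(a,b) in P.items():
    X,e=tri([ray(S,*sc(a)),ray(D,*si(b))]); print(k,X,np.array(e))
E
```

```text
rim+x-y [497.9   0.4 113.9] [0.2 0.2]
rim+x+y [502.   49.3 113.7] [1.8 1.8]
rim-x-y [439.5   4.  112.9] [1.1 1.1]
rim-x+y [446.5  53.8 115.8] [1.9 1.9]
bot+x+y [497.8  49.   34.1] [2.8 2.8]
capTop [429.9 131.5 115.2] [7.1 7.1]
plate+y [445.6  93.8 116.8] [2.8 2.8]
plate-y [435.9 -36.9 114. ] [0.3 0.3]
potplate+y [434.  -74.9 115.9] [2. 2.]
potplate-y [ 426.8 -204.9  112.9] [0.8 0.8]
```

Triangulated sizes agree with the stated ones: rim 50 × 57 mm at z≈114, plate 131 mm wide. The stand yaw is about -3.6°, the caddy centre is about (470, 27) and the mat centre about (642, 169). Now I'll move above the caddy.

drive_tool --motion '[[[0.017, -0.0266, 0], [0, 0, 0.0084]], [[0.017, -0.0266, 0], [0, 0, 0.0084]], [[0.017, -0.0266, 0], [0, 0, 0.0084]], [[0.017, -0.0266, 0], [0, 0, 0.0084]], [[0.017, -0.0266, 0], [0, 0, 0.0084]], [[0.017, -0.0266, 0], [0, 0, 0.0084]], [[0.017, -0.0266, 0], [0, 0, 0.0084]], [[0.017, -0.0266, 0], [0, 0, 0.0084]], [[0.017, -0.0266, 0], [0, 0, 0.0084]], [[0.017, -0.0266, 0], [0, 0, 0.0084]]]' --claw 1 --force 20

```text
time_s: 0.98
ee_pos: [301.9, 292.3, 213.9]
ee_rot: [-180.0, 0.0, 81.6]
force: [0.8, 0.6, 0.1]
gripper_width: 90.9
```

drive_tool --motion '[[[0.018, -0.0282, 0], [0, 0, 0.0084]], [[0.018, -0.0282, 0], [0, 0, 0.0084]], [[0.018, -0.0282, 0], [0, 0, 0.0084]], [[0.018, -0.0282, 0], [0, 0, 0.0084]], [[0.018, -0.0282, 0], [0, 0, 0.0084]], [[0.018, -0.0282, 0], [0, 0, 0.0084]], [[0.018, -0.0282, 0], [0, 0, 0.0084]], [[0.018, -0.0282, 0], [0, 0, 0.0084]], [[0.018, -0.0282, 0], [0, 0, 0.0084]], [[0.009, -0.0132, 0], [0, 0, 0.0084]]]'

```text
time_s: 1.82
ee_pos: [474.1, 23.8, 213.8]
ee_rot: [180.0, 0.1, 86.3]
force: [-0.5, 0.8, -0.0]
gripper_width: 91.3
```

```bash
python3 - <<'E'
from h import *
np.set_printoptions(precision=2,suppress=True)
im,p=grab('wrist','w1.png'); s=env.state(); print(s['time_s'],s['ee_pos'],s['ee_rot'],s['qpos'],s['force']); print(p['pose'])
for X in [(497.9,.4,114),(502,49.3,114),(439.5,4,114),(446.5,53.8,114)]: print(proj(p,X))
E
```

```text
1.8667 [475.21  22.83 213.67] [179.9    0.12  86.26] [  1.46   9.31 101.99  -0.14  68.61 -84.75] [ 2.74 -1.94  0.15]
[[  0.06   0.97   0.25 404.67]
 [  1.    -0.06  -0.02  28.42]
 [ -0.     0.25  -0.97 385.49]
 [  0.     0.     0.     1.  ]]
[296.93 221.47]
[346.49 222.42]
[295.6  162.43]
[348.92 166.47]
```

View pics/w1.png

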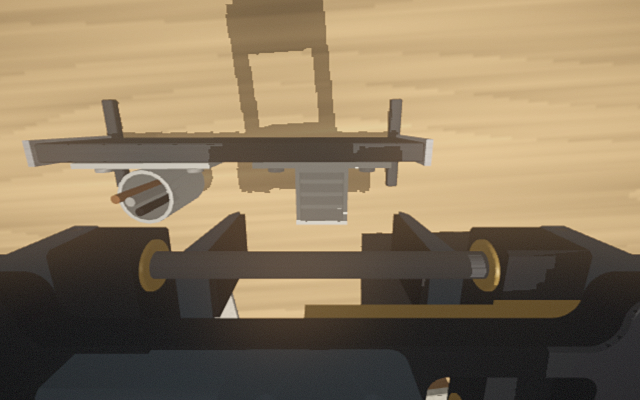

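The wrist view shows the caddy rim at u 296–348, v 165–223, within 1–2 px of the projected triangulation. The pot is at (147,195). I'll refine the yaw from the board's top edge.

```bash
python3 - <<'E'
from h import *
np.set_printoptions(precision=2,suppress=True)
a=cv2.imread('pics/w1.png')[125:230,10:440]; cv2.imwrite('pics/w1z.png',cv2.resize(a,(798,195*1),interpolation=cv2.INTER_CUBIC))
a=cv2.imread('pics/w1.png')[120:230,230:440]; cv2.imwrite('pics/w1y.png',cv2.resize(a,None,fx=3.8,fy=3.8,interpolation=cv2.INTER_CUBIC))
g=cv2.cvtColor(cv2.imread('pics/w1.png'),6); p=env.camera_params('wrist')
# board dark/rear edge: strongest rising/falling gradient in columns
for lo,hi in((130,150),(150,175)):
    pts=[]
    for u in list(range(50,100,5))+list(range(235,380,5))+list(range(400,420,5)):
        d=np.abs(np.diff(g[lo:hi,u].astype(int))); pts.append((u,lo+d.argmax()+.5+.0))
    pts=np.array(pts); print(pts[:,1]); 
E
```

```text
[138.5 138.5 137.5 137.5 137.5 136.5 136.5 136.5 135.5 135.5 136.5 132.5
 136.5 136.5 136.5 136.5 136.5 136.5 136.5 136.5 136.5 136.5 136.5 136.5
 136.5 136.5 136.5 136.5 136.5 136.5 136.5 130.5 131.5 131.5 131.5 130.5
 130.5 131.5 131.5 134.5 134.5 135.5 136.5]
[163.5 162.5 162.5 162.5 162.5 162.5 162.5 162.5 162.5 162.5 161.5 161.5
 161.5 161.5 161.5 161.5 161.5 161.5 161.5 161.5 161.5 161.5 161.5 161.5
 161.5 161.5 161.5 161.5 161.5 161.5 161.5 161.5 161.5 161.5 166.5 161.5
 161.5 171.5 167.5 161.5 161.5 161.5 161.5]
```

View pics/w1y.png

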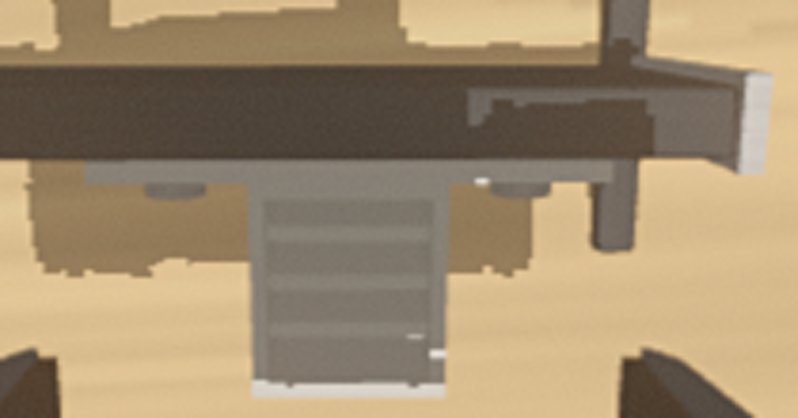

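View pics/w1z.png

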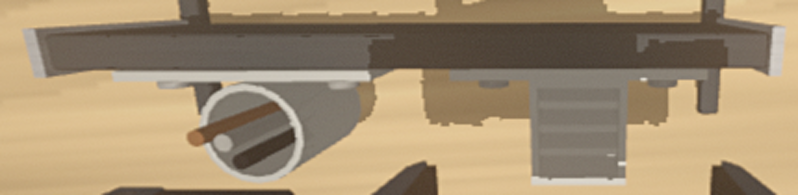

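```bash
python3 - <<'E'
from h import *
np.set_printoptions(precision=2,suppress=True)
p=env.camera_params('wrist')
for q in((252,397),(445,397),(250,183),(449,183),(85,160),(615,160)): print(onz(p,230+q[0]/3.8,120+q[1]/3.8,114.5))
print(env.state()['ee_pos'],env.state()['force'])
E
```

```text
[501.97  -1.47 114.5 ]
[505.17  48.72 114.5 ]
[445.99   2.75 114.5 ]
[449.14  51.94 114.5 ]
[437.69 -37.37 114.5 ]
[446.06  92.94 114.5 ]
[475.21  22.83 213.67] [ 2.74 -1.94  0.15]
```

drive_tool --motion '[[[0, 0, -0.01], [0, 0, 0.0]], [[0, 0, -0.02], [0, 0, 0]], [[0, 0, -0.02], [0, 0, 0]], [[0, 0, -0.01], [0, 0, 0]], [[0, 0, 0], [0, 0, 0]], [[0, 0, 0], [0, 0, 0]], [[0, 0, 0], [0, 0, 0]], [[0, 0, 0], [0, 0, 0]], [[0, 0, 0], [0, 0, 0]], [[0, 0, 0], [0, 0, 0]]]'

```text
time_s: 2.7
ee_pos: [472.9, 26.9, 154.6]
ee_rot: [179.9, -0.0, 86.4]
force: [0.7, -0.1, -0.2]
gripper_width: 91.1
```

```bash
python3 - <<'E'
from h import *
np.set_printoptions(precision=2,suppress=True)
im,p=grab('wrist','w2.png'); s=env.state(); print(s['time_s'],s['ee_pos'],s['ee_rot'],s['force']); 
a=cv2.imread('pics/w2.png')[80:290,200:450]; cv2.imwrite('pics/w2z.png',cv2.resize(a,None,fx=2.8,fy=2.8,interpolation=cv2.INTER_CUBIC))
for X in [(501.97,-1.47,114.5),(505,48.7,114.5),(446,2.75,114.5),(449,52,114.5)]: print((proj(p,X)-[200,80])*2.8)
E
```

```text
2.75 [472.79  26.83 154.47] [179.94  -0.01  86.4 ] [-0.24 -0.1   0.21]
[239.28 484.16]
[416.32 483.91]
[236.01 290.45]
[421.17 290.28]
```

View pics/w2z.png

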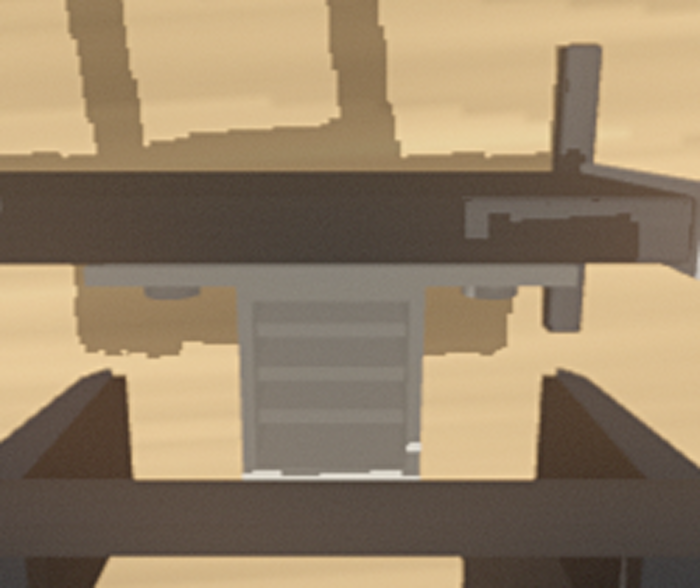

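The jaws are centred on the caddy: finger inner faces at 128 and 540 (midpoint 334), caddy sides at 243 and 420 (midpoint 331). Next I'll descend and grip.

drive_tool --motion '[[[0, 0, -0.008], [0, 0, 0]], [[0, 0, -0.015], [0, 0, 0]], [[0, 0, -0.015], [0, 0, 0]], [[0, 0, -0.015], [0, 0, 0]], [[0, 0, -0.015], [0, 0, 0]], [[0, 0, -0.012], [0, 0, 0]], [[0, 0, -0.008], [0, 0, 0]], [[0, 0, 0], [0, 0, 0]], [[0, 0, 0], [0, 0, 0]], [[0, 0, 0], [0, 0, 0]]]'

```text
time_s: 3.58
ee_pos: [473.1, 26.8, 66.5]
ee_rot: [179.9, -0.0, 86.4]
force: [0.5, -1.2, 0.4]
gripper_width: 91.2
```

drive_tool --motion '[[[0, 0, 0], [0, 0, 0]], [[0, 0, 0], [0, 0, 0]], [[0, 0, 0], [0, 0, 0]], [[0, 0, 0], [0, 0, 0]], [[0, 0, 0], [0, 0, 0]], [[0, 0, 0], [0, 0, 0]], [[0, 0, 0], [0, 0, 0]], [[0, 0, 0], [0, 0, 0]], [[0, 0, 0], [0, 0, 0]], [[0, 0, 0], [0, 0, 0]]]' --claw 0 --force 20

```text
time_s: 4.42
ee_pos: [472.6, 26.7, 66.0]
ee_rot: [180.0, -0.0, 86.4]
force: [0.0, -0.2, 0.2]
gripper_width: 49.9
```

```bash
python3 - <<'E'
from h import *
np.set_printoptions(precision=2,suppress=True)
im,p=grab('side','s2.png'); s=env.state(); print(s['time_s'],s['ee_pos'],s['ee_rot'],s['force'],s['gripper_width']); 
a=cv2.imread('pics/s2.png')[80:270,300:460]; cv2.imwrite('pics/s2z.png',cv2.resize(a,None,fx=3.1,fy=3.1,interpolation=cv2.INTER_CUBIC))
E
```

```text
4.4667 [472.62  26.75  66.03] [179.99  -0.    86.4 ] [-0.11 -0.43  0.43] 50.05178448008014
```

View pics/s2z.png

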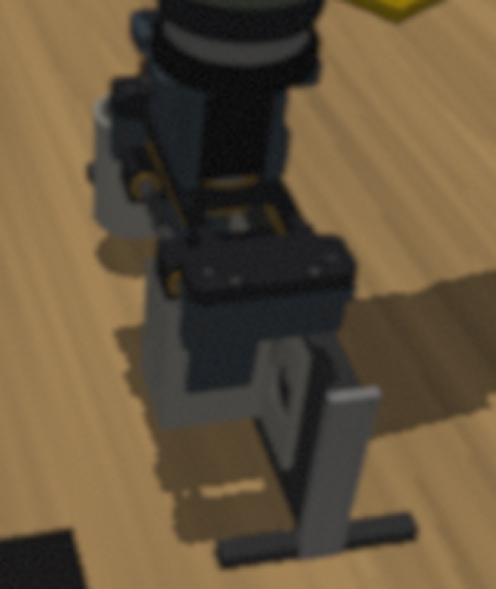

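The caddy is gripped at 50.0 mm width, with no side load. I'll raise it 26 mm.

drive_tool --motion '[[[0, 0, 0.002], [0, 0, 0]], [[0, 0, 0.004], [0, 0, 0]], [[0, 0, 0.005], [0, 0, 0]], [[0, 0, 0.005], [0, 0, 0]], [[0, 0, 0.005], [0, 0, 0]], [[0, 0, 0.003], [0, 0, 0]], [[0, 0, 0.002], [0, 0, 0]], [[0, 0, 0], [0, 0, 0]], [[0, 0, 0], [0, 0, 0]], [[0, 0, 0], [0, 0, 0]]]'

```text
time_s: 5.3
ee_pos: [472.6, 26.8, 91.9]
ee_rot: [180.0, -0.0, 86.4]
force: [0.7, -0.0, -3.3]
gripper_width: 49.9
```

```bash
python3 - <<'E'
from h import *
np.set_printoptions(precision=2,suppress=True)
im,p=grab('side','s3.png');im2,p2=grab('scene','c3.png'); s=env.state(); print(s['time_s'],s['ee_pos'],s['ee_rot'],s['force'],s['torque'],s['gripper_width']); 
a=cv2.resize(cv2.imread('pics/s3.png')[100:250,320:440],(480,600),interpolation=cv2.INTER_CUBIC)
cv2.imwrite('pics/s3z.png',a)
a=cv2.imread('pics/c3.png')[100:245,160:370]; cv2.imwrite('pics/c3z.png',cv2.resize(a,None,fx=3.8,fy=3.8,interpolation=cv2.INTER_CUBIC))
E
```

```text
5.4 [472.58  26.76  91.88] [180.   -0.   86.4] [ 1.31  0.29 -2.38] [-0.01 -0.2   0.06] 49.661954110939504
```

View pics/s3z.png

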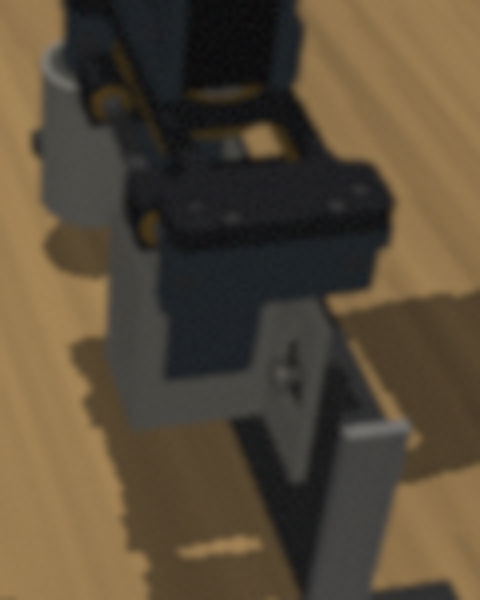

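View pics/c3z.png

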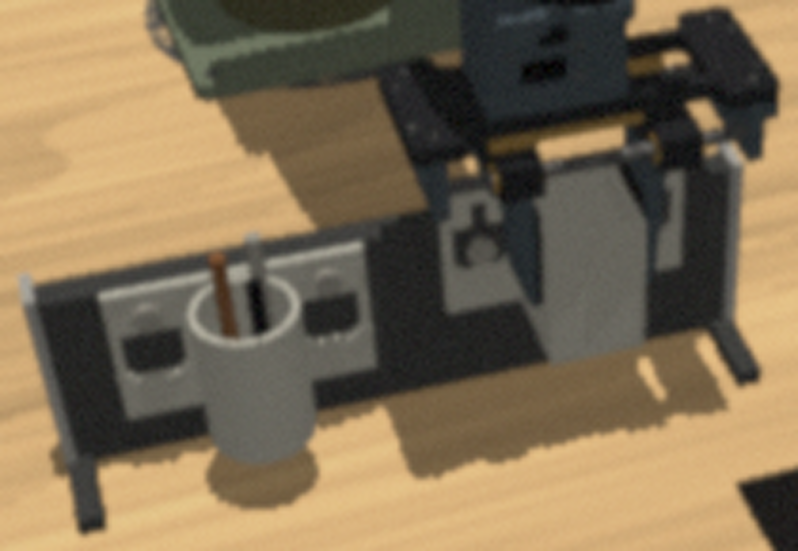

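Both stud heads show inside the wide holes (scene crop (483,250), side crop (285,375)), and the load is about 2–3 N, roughly the caddy's weight. I'll draw it off along stand +x.

drive_tool --motion '[[[0.001, 0, 0], [0, 0, 0]], [[0.002, 0, 0], [0, 0, 0]], [[0.002, -0.0003, 0], [0, 0, 0]], [[0.002, -0.0001, 0], [0, 0, 0]], [[0.002, -0.0001, 0], [0, 0, 0]], [[0.002, -0.0001, 0], [0, 0, 0]], [[0.001, -0.0001, 0], [0, 0, 0]], [[0, 0, 0], [0, 0, 0]], [[0, 0, 0], [0, 0, 0]], [[0, 0, 0], [0, 0, 0]]]'

```text
time_s: 6.23
ee_pos: [484.4, 26.1, 91.9]
ee_rot: [-180.0, -0.0, 86.4]
force: [0.2, -0.2, -2.6]
gripper_width: 50.0
```

```bash
python3 - <<'E'
from h import *
np.set_printoptions(precision=2,suppress=True)
im2,p2=grab('scene','c4.png'); s=env.state(); print(s['time_s'],s['ee_pos'],s['ee_rot'],s['force'],s['torque'],s['gripper_width']); 
a=cv2.imread('pics/c4.png')[100:245,160:370]; cv2.imwrite('pics/c4z.png',cv2.resize(a,None,fx=3.8,fy=3.8,interpolation=cv2.INTER_CUBIC))
E
```

```text
6.2833 [484.37  26.09  91.95] [-179.99   -0.01   86.4 ] [-0.25  0.1  -2.  ] [-0.02 -0.01 -0.03] 49.84505956389207
```

View pics/c4z.png

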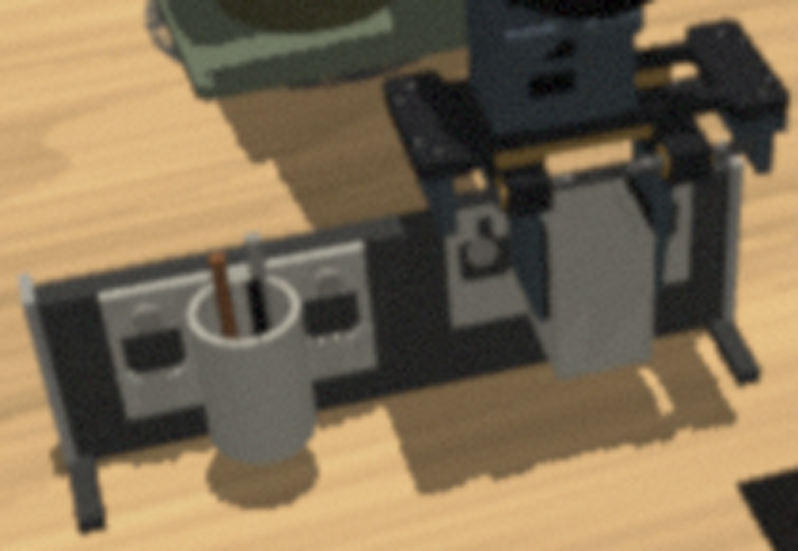

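It moved without load. I'll keep drawing until the plate is well clear.

drive_tool --motion '[[[0.002, -0.0001, 0], [0, 0, 0]], [[0.004, -0.0002, 0], [0, 0, 0]], [[0.005, -0.0003, 0], [0, 0, 0]], [[0.006, -0.0004, 0], [0, 0, 0]], [[0.007, -0.0004, 0], [0, 0, 0]], [[0.007, -0.0004, 0], [0, 0, 0]], [[0.007, -0.0004, 0], [0, 0, 0]], [[0.006, -0.0004, 0], [0, 0, 0]], [[0.004, -0.0002, 0], [0, 0, 0]], [[0.002, -0.0001, 0], [0, 0, 0]]]'

```text
time_s: 7.12
ee_pos: [535.3, 23.1, 91.9]
ee_rot: [180.0, -0.0, 86.4]
force: [0.1, 0.1, -2.6]
gripper_width: 50.0
```

```bash
python3 - <<'E'
from h import *
np.set_printoptions(precision=2,suppress=True)
im2,p2=grab('side','s5.png'); im,p=grab('wrist','w5.png'); s=env.state(); print(s['time_s'],s['ee_pos'],s['ee_rot'],s['force'],s['torque'],s['gripper_width']); 
a=cv2.imread('pics/s5.png')[60:270,250:460]; cv2.imwrite('pics/s5z.png',cv2.resize(a,None,fx=2.8,fy=2.8,interpolation=cv2.INTER_CUBIC))
E
```

```text
7.2167 [534.79  23.14  91.85] [-179.99   -0.     86.4 ] [ 0.29  0.49 -2.97] [-0.01 -0.05  0.05] 50.09118090473631
```

View pics/s5z.png

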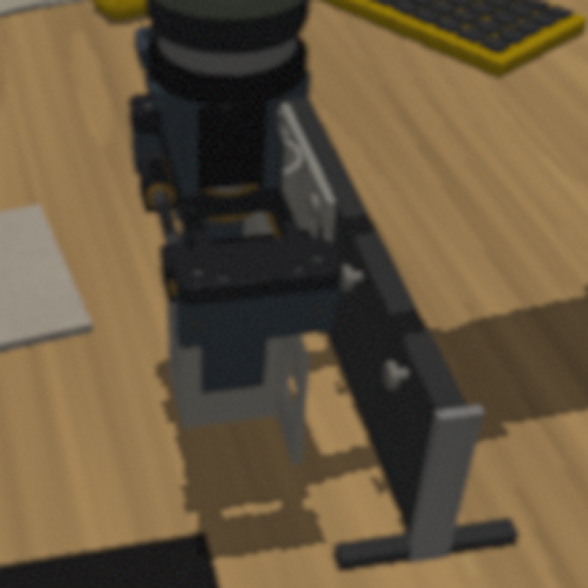

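View pics/w5.png

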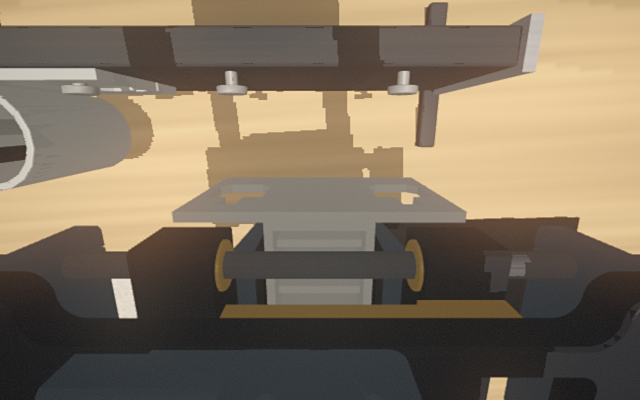

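The caddy is off: both studs are bare in the wrist view at (231,85) and (403,85), and the plate is clear of them. I'll carry it over the mat, taking out the ~2° lean on the way.

drive_tool --motion '[[[0.004, 0.006, 0], [0, -0.0035, 0.002]], [[0.009, 0.012, 0], [0, -0.0035, 0.002]], [[0.013, 0.018, 0], [0, -0.0035, 0.002]], [[0.015, 0.02, 0], [0, -0.0035, 0.002]], [[0.015, 0.02, 0], [0, -0.0035, 0.002]], [[0.015, 0.02, 0], [-0.001, -0.0035, 0.002]], [[0.015, 0.02, 0], [-0.001, -0.0035, 0.002]], [[0.012, 0.017, 0], [0, -0.0035, 0.002]], [[0.006, 0.009, 0], [0, -0.0035, 0.001]], [[0.003, 0.005, 0], [0, -0.0035, 0.001]]]'

```text
time_s: 8.05
ee_pos: [642.2, 172.4, 91.6]
ee_rot: [178.0, -0.0, 87.5]
force: [0.2, -0.2, -2.0]
gripper_width: 49.7
```

drive_tool --motion '[[[0, 0, -0.008], [0, 0, 0]], [[0, 0, -0.012], [0, 0, 0]], [[0, 0, -0.01], [0, 0, 0]], [[0, 0, -0.01], [0, 0, 0]], [[0, 0, -0.005], [0, 0, 0]], [[0, 0, 0], [0, 0, 0]], [[0, 0, 0], [0, 0, 0]], [[0, 0, 0], [0, 0, 0]], [[0, 0, 0], [0, 0, 0]], [[0, 0, 0], [0, 0, 0]]]'

```text
time_s: 8.88
ee_pos: [642.0, 170.2, 47.6]
ee_rot: [177.9, -0.0, 87.4]
force: [-0.4, 0.2, -3.0]
gripper_width: 49.6
```

```bash
python3 - <<'E'
from h import *
np.set_printoptions(precision=2,suppress=True)
im2,p2=grab('side','s6.png'); im,p=grab('scene','c6.png'); s=env.state(); print(s['time_s'],s['ee_pos'],s['ee_rot'],s['force'],s['torque'],s['gripper_width']); 
a=cv2.imread('pics/s6.png')[180:400,180:400]; cv2.imwrite('pics/s6z.png',cv2.resize(a,None,fx=2.7,fy=2.7,interpolation=cv2.INTER_CUBIC))
a=cv2.imread('pics/c6.png')[130:300,320:520]; cv2.imwrite('pics/c6z.png',cv2.resize(a,None,fx=3.5,fy=3.5,interpolation=cv2.INTER_CUBIC))
E
```

```text
8.9833 [641.79 170.26  47.48] [177.94  -0.01  87.43] [-0.77 -0.84 -3.44] [0.05 0.03 0.  ] 49.7530402652875
```

View pics/s6z.png

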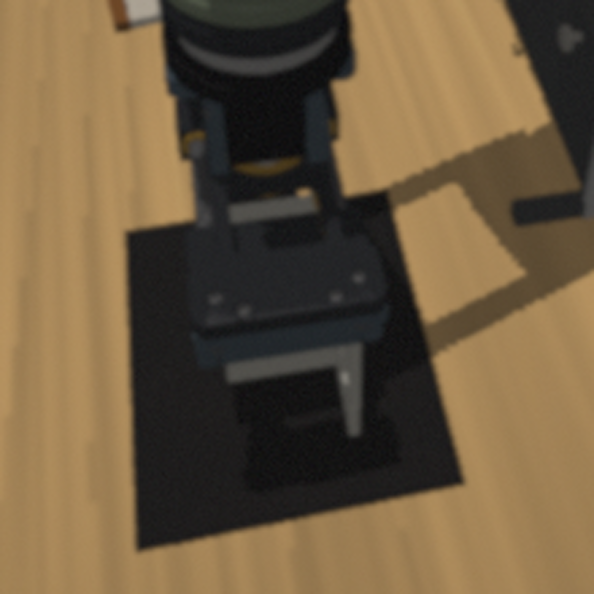

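View pics/c6z.png

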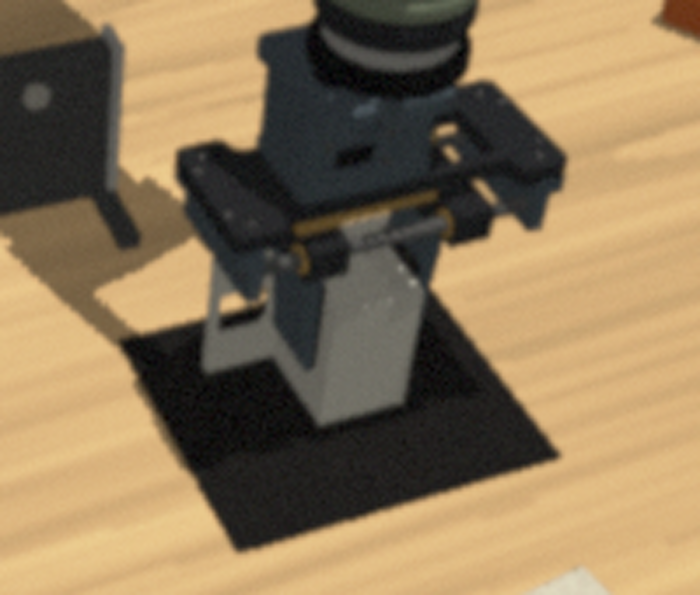

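```bash
python3 - <<'E'
from h import *
np.set_printoptions(precision=2,suppress=True)
p=env.camera_params('scene');q=env.camera_params('side')
for a in((322,425),(405,403),(205,372),(414,285),(202,0)): print(onz(p,320+a[0]/3.5,130+a[1]/3.5,16.5))
print('plate side bottom', onz(q,180+354/2.7,180+437/2.7,16.5), 'exp',[642-33,170+65])
b=(180+228/2.7,180+382/2.7); print('box +x+y top?',b)
E
```

```text
[671.01 145.87  16.5 ]
[673.83 194.94  16.5 ]
[613.37 105.98  16.5 ]
[596.42 248.59  16.5 ]
[291.2  265.95  16.5 ]
plate side bottom [614.17 237.46  16.5 ] exp [609, 235]
box +x+y top? (264.44444444444446, 321.48148148148147)
```

The caddy projects to about (644, 171) against the mat centre (642.5, 169.5). I'll trim that and lower gently until contact.

drive_tool --motion '[[[-0.0015, -0.001, -0.002], [0, 0, 0]], [[0, 0, -0.003], [0, 0, 0]], [[0, 0, -0.003], [0, 0, 0]], [[0, 0, -0.002], [0, 0, 0]], [[0, 0, -0.001], [0, 0, 0]], [[0, 0, -0.001], [0, 0, 0]], [[0, 0, -0.0005], [0, 0, 0]], [[0, 0, 0], [0, 0, 0]], [[0, 0, 0], [0, 0, 0]], [[0, 0, 0], [0, 0, 0]]]'

```text
time_s: 9.82
ee_pos: [639.7, 169.1, 35.2]
ee_rot: [178.0, 0.0, 87.4]
force: [-2.6, -1.2, 5.9]
gripper_width: 49.6
```

```bash
python3 - <<'E'
from h import *
np.set_printoptions(precision=2,suppress=True)
s=env.state(); print(s['time_s'],s['ee_pos'],s['ee_rot'],s['force'],s['torque'],s['gripper_width']); 
E
```

```text
9.8167 [639.75 169.06  35.24] [178.01   0.01  87.43] [-2.58 -1.21  5.89] [-0.07  0.9   0.04] 49.59384756224485
```

Contact came about 1 mm early, with a pitching moment, so one bottom edge may be touching first. I'll check the tilt.

```bash
python3 - <<'E'
from h import *
im,p=grab('scene','c7.png');im,p=grab('side','s7.png');im,p=grab('wrist','w7.png')
a=cv2.imread('pics/c7.png')[170:270,360:460]; cv2.imwrite('pics/c7z.png',cv2.resize(a,None,fx=6,fy=6,interpolation=cv2.INTER_CUBIC))
a=cv2.imread('pics/s7.png')[280:370,230:340]; cv2.imwrite('pics/s7z.png',cv2.resize(a,None,fx=6,fy=6,interpolation=cv2.INTER_CUBIC))
E
```

```text
(no output)
```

View pics/c7z.png

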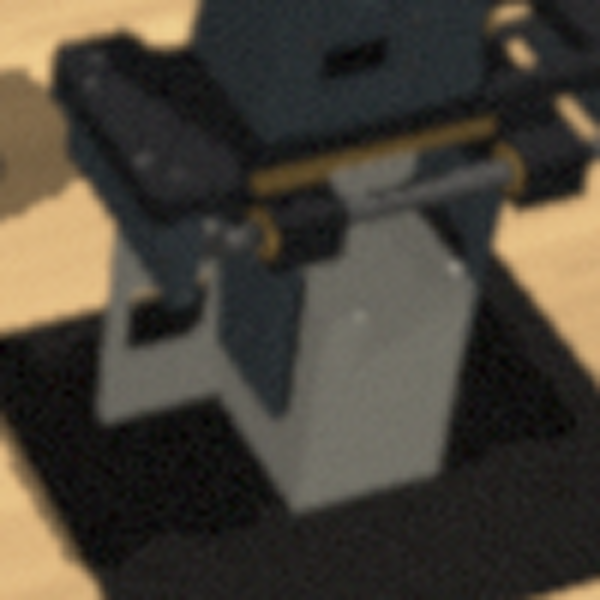

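View pics/s7z.png

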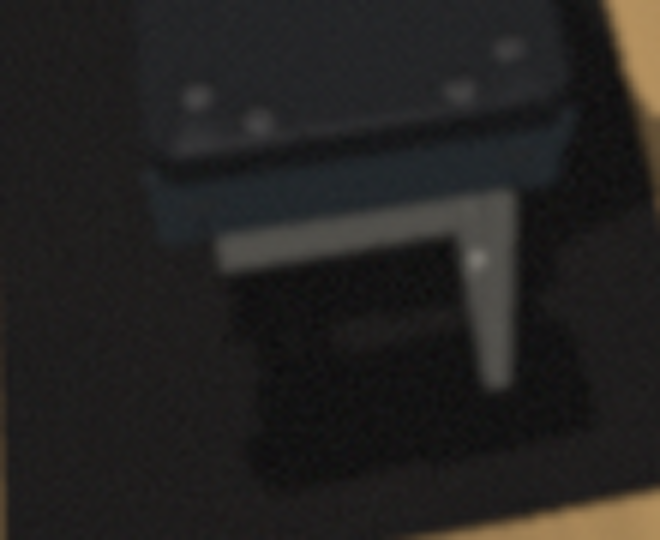

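View pics/w7.png

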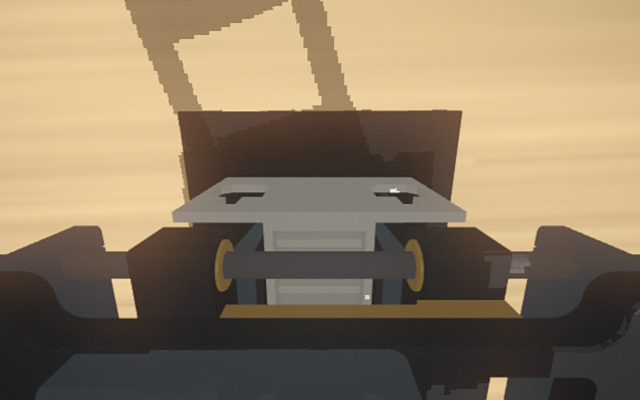

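```bash
python3 - <<'E'
from h import *
np.set_printoptions(precision=2,suppress=True)
a=cv2.imread('pics/w7.png')[165:235,165:475]; cv2.imwrite('pics/w7z.png',cv2.resize(a,None,fx=2.58,fy=2.58*2,interpolation=cv2.INTER_CUBIC))
g=cv2.cvtColor(cv2.imread('pics/w7.png'),6)
for u in (270,290,310,330,350): print(u,g[172:226,u].tolist()) if u in(290,) else None
p=env.camera_params('wrist')
for v in(177,178): print('bot',onz(p,320,v,4))
for v in(211,212): print('top',onz(p,320,v,83))
p=env.camera_params('scene')  # front vertical edge +y: bottom, top
for (u,v) in((300,512),(440,472)): print('bot',onz(p,360+u/6,170+v/6,4))
for (u,v) in((475,285),): print('top',onz(p,360+u/6,170+v/6,83))
E
```

```text
290 [45, 43, 45, 46, 48, 102, 125, 128, 127, 125, 125, 127, 125, 126, 125, 126, 124, 125, 126, 125, 127, 125, 126, 125, 125, 126, 127, 127, 125, 126, 127, 126, 126, 126, 126, 127, 126, 125, 125, 128, 136, 139, 139, 138, 136, 137, 138, 136, 138, 137, 138, 137, 136, 137]
bot [608.6  171.26   4.  ]
bot [609.32 171.23   4.  ]
top [606.6  171.07  83.  ]
top [607.07 171.05  83.  ]
bot [668.86 144.58   4.  ]
bot [670.69 193.89   4.  ]
top [667.48 194.13  83.  ]
```

View pics/w7z.png

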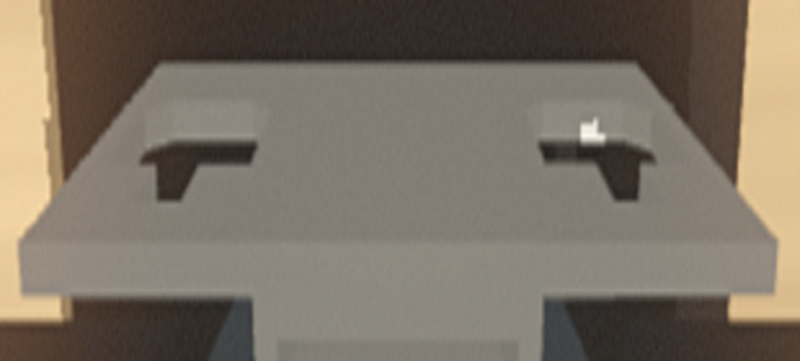

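Both views have the rim 2–3 mm nearer the stand than the base, about 2° too far. The caddy had already come upright when lifted, so I'll take the tilt back out and lower again.

drive_tool --motion '[[[0, 0, 0.003], [0, 0, 0]], [[0, 0, 0], [0.001, 0.009, 0]], [[0, 0, 0], [0.001, 0.009, 0]], [[0, 0, 0], [0, 0.009, 0]], [[0, 0, 0], [0, 0.008, 0]], [[0, 0, 0], [0, 0, 0]], [[0, 0, -0.001], [0, 0, 0]], [[0, 0, -0.001], [0, 0, 0]], [[0, 0, 0], [0, 0, 0]], [[0, 0, 0], [0, 0, 0]]]'

```text
time_s: 10.8
ee_pos: [639.9, 169.2, 35.3]
ee_rot: [-180.0, -0.0, 87.4]
force: [-0.9, -0.1, -3.0]
gripper_width: 50.1
```

```bash
python3 - <<'E'
from h import *
np.set_printoptions(precision=2,suppress=True)
im,p=grab('wrist','w8.png')
s=env.state(); print(s['time_s'],s['ee_pos'],s['ee_rot'],s['force'],s['torque'],s['gripper_width']); 
g=cv2.cvtColor(cv2.imread('pics/w8.png'),6)
print(g[172:226,290].tolist())
for v in(177,178): print('bot',onz(p,320,v,4))
for v in(211,212): print('top',onz(p,320,v,83))
E
```

```text
10.85 [639.93 169.14  35.42] [-179.99   -0.02   87.43] [ 0.44 -0.67 -3.08] [-0.06 -0.05  0.01] 49.815077487539185
[45, 46, 46, 41, 48, 102, 125, 127, 127, 125, 125, 123, 126, 124, 124, 126, 125, 125, 126, 126, 124, 126, 126, 125, 126, 126, 126, 126, 126, 125, 125, 126, 126, 126, 125, 127, 126, 127, 125, 128, 136, 139, 136, 138, 136, 137, 137, 137, 136, 137, 137, 137, 136, 136]
bot [607.81 171.38   4.  ]
bot [608.53 171.35   4.  ]
top [608.73 171.02  83.  ]
top [609.19 171.    83.  ]
```

It is now upright within about 0.6° and hanging free (-3 N). I'll lower the last ~1.5 mm.

drive_tool --motion '[[[0.001, 0, -0.0005], [0, 0, 0]], [[0, 0, -0.0005], [0, 0, 0]], [[0, 0, -0.0005], [0, 0, 0]], [[0, 0, 0], [0, 0, 0]], [[0, 0, 0], [0, 0, 0]], [[0, 0, 0], [0, 0, 0]], [[0, 0, 0], [0, 0, 0]], [[0, 0, 0], [0, 0, 0]], [[0, 0, 0], [0, 0, 0]], [[0, 0, 0], [0, 0, 0]]]'

```text
time_s: 11.68
ee_pos: [641.3, 169.2, 34.7]
ee_rot: [179.9, -0.0, 87.4]
force: [-2.2, -0.2, 5.7]
gripper_width: 49.4
```

Firm contact, 5.7 N upward. Releasing.

drive_tool --motion '[[[0, 0, 0], [0, 0, 0]], [[0, 0, 0], [0, 0, 0]], [[0, 0, 0], [0, 0, 0]], [[0, 0, 0], [0, 0, 0]], [[0, 0, 0], [0, 0, 0]], [[0, 0, 0], [0, 0, 0]], [[0, 0, 0], [0, 0, 0]], [[0, 0, 0], [0, 0, 0]], [[0, 0, 0], [0, 0, 0]], [[0, 0, 0], [0, 0, 0]]]' --claw 1

```text
time_s: 12.52
ee_pos: [641.0, 169.2, 34.0]
ee_rot: [180.0, -0.0, 87.4]
force: [1.2, -1.0, 0.3]
gripper_width: 91.3
```

drive_tool --motion '[[[0, 0, 0.005], [0, 0, 0]], [[0, 0, 0.01], [0, 0, 0]], [[0, 0, 0.015], [0, 0, 0]], [[0, 0, 0.02], [0, 0, 0]], [[0, 0, 0.025], [0, 0, 0]], [[0, 0, 0.025], [0, 0, 0]], [[0, 0, 0.025], [0, 0, 0]], [[0, 0, 0.025], [0, 0, 0]], [[0, 0, 0.02], [0, 0, 0]], [[0, 0, 0.01], [0, 0, 0]]]'

```text
time_s: 13.35
ee_pos: [642.3, 169.5, 218.6]
ee_rot: [179.6, -0.1, 87.4]
force: [-0.0, -0.1, 0.3]
gripper_width: 91.4
```

```bash
python3 - <<'E'
from h import *
np.set_printoptions(precision=2,suppress=True)
s=env.state(); print(s['time_s'],s['ee_pos'],s['ee_rot'],s['force'],s['gripper_width'])
im,p=grab('scene','c9.png');im,p=grab('side','s9.png')
a=cv2.imread('pics/c9.png')[120:300,160:500]; cv2.imwrite('pics/c9z.png',cv2.resize(a,None,fx=2.35,fy=2.35,interpolation=cv2.INTER_CUBIC))
a=cv2.imread('pics/s9.png')[200:400,200:400]; cv2.imwrite('pics/s9z.png',cv2.resize(a,None,fx=3,fy=3,interpolation=cv2.INTER_CUBIC))
E
```

```text
13.35 [642.27 169.47 218.59] [179.64  -0.13  87.43] [-0.05 -0.09  0.26] 91.38478003851866
```

View pics/c9z.png

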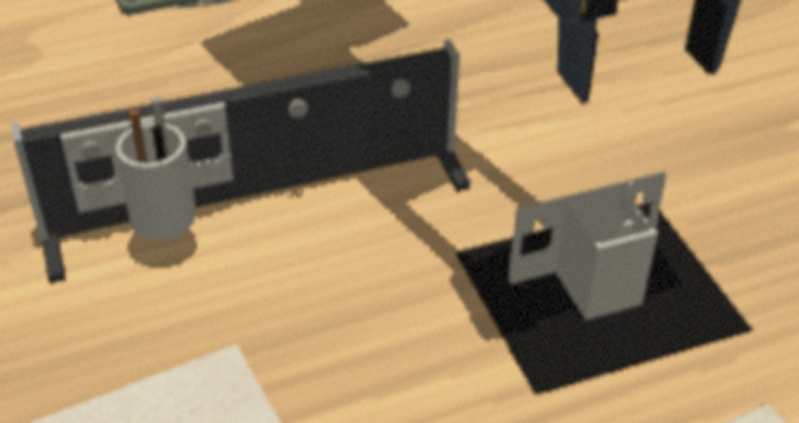

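View pics/s9z.png

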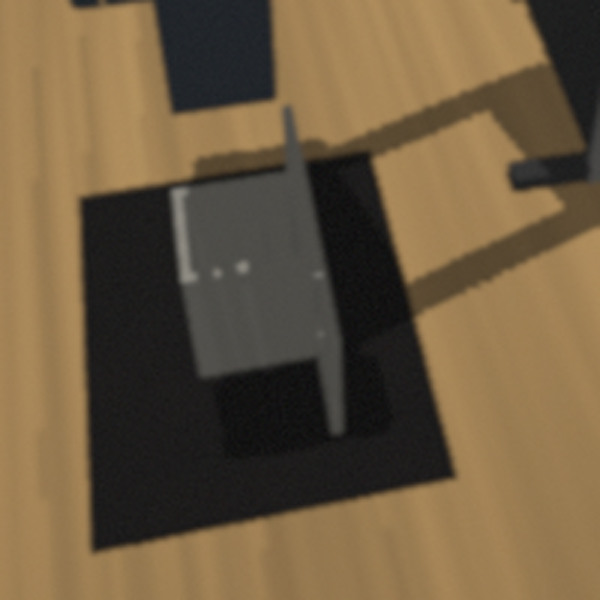

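The caddy stands upright on the mat (scene crop base at (590,318) to (641,303)). The pot still hangs on its studs, and the gripper is about 100 mm clear. One last position check before handing in.

```bash
python3 - <<'E'
from h import *
np.set_printoptions(precision=1,suppress=True)
p=env.camera_params('scene');q=env.camera_params('side')
A=onz(p,160+590/2.35,120+318/2.35,3);B=onz(p,160+641/2.35,120+303/2.35,3);C=onz(q,200+202/3,200+378/3,3)
print(A,B,C,'centre~',(A+B)/2-[28,-1.5,0])
print(tri([ray(p,160+656/2.35,120+232/2.35),ray(q,200+184/3,200+283/3)]))
s=env.state();print(s['time_s'],s['force'])
env.job_done()
E
```

```text
[668.8 147.    3. ] [670.1 193.1   3. ] [667.6 192.7   3. ] centre~ [641.5 171.6   3. ]
(array([668.5, 192.8,  82.1]), [np.float64(0.9125837977402936), np.float64(0.912583797740271)])
13.45 [-1.6  0.8 -0.3]
the job is handed in; nothing more can be done
```

The caddy is standing upright in the middle of the mat and the job is handed in, at about 13.5 s. I gripped it by its 50 mm sides, raised it 26 mm and drew it 62 mm off along stand +x. Then I carried it to the mat, set it down, let go and lifted the gripper clear.

**Last checks:**
- **Position:** the caddy's centre measures about (641.5, 171.6), against the mat centre at about (642.5, 169.5). That 2 mm difference is within the camera calibration.
- **Upright:** the rim corner triangulates at z = 82 mm, directly above its base corner to within about 2 mm.
- **Pot:** it still hangs on its studs.
- **Robot:** the gripper is open and well clear of everything, with force readings near zero.

**One check failed on the way:** I tilted the tool by 2° to take out the caddy's lean, but it had already straightened when lifted. At first touch on the mat its back edge landed first, with a net push of about 6 N. I raised it 3 mm, took the tilt back out and lowered it again, flat to within about 0.6°, before releasing.

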